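Take the block stop off the slicing guide for washing

TASK

The slicing is done and the rectangular stop needs washing. Slide it along its track to the open end of the slicing guide, lift it off there, and stand it upright on its foot in the steel tray, set down gently and not dropped. Leave the round stop where it is in the other track.

Things in the scene. Friction and masses are not known exactly. Their poses are not given: they have to be found in the camera images.
- block_stop: Rectangular stop, captive in either track: pale wooden block 30 (x, across track) x 40 (y, along track) x 46 mm on an aluminium T-foot, 64 mm high in all, 60-130 g. Origin: centre of foot's underside, z up. Foot 26 x 40 x 7 mm, stem 10 mm wide, block from z 18 to 64: grasp it at z 44. Slides freely (play 2 mm sideways, 3 mm up). Its y lies along the guide's y; starts wholly under the lips.
- round_stop: Round stop, a bystander in the other track, to be left there: upright pale wooden cylinder, 32 mm across and 46 mm high, on the same T-foot; 64 mm high in all, origin at the centre of the foot's underside.
- guide: Fixed slicing guide: wooden base 130 (x) x 240 (y) x 18 mm, two T-tracks along its y at x = -35 and +35. Origin: centre of underside, z up. Fence (top z 68, inner face y +106) closes the +y end; the -y end, towards the tray, is open. Track floor z 20, lips' top z 34. Lips run from y +106 to -50; beyond is bare floor to y -116: a stop with its origin past y -70 (say -90) lifts straight off.
- tray: Shallow open steel tray, empty, fixed on the worktop to the right of the guide: 130 (x) x 140 (y) x 25 mm outside, walls and floor 4 mm thick. Origin: centre of the underside, z up; inner floor at z 4 mm. Beware: a wall cabinet overhangs the back of the worktop from x 620 mm, underside 500 mm up; keep the lifts low (TCP below 150 mm) so that the wrist clears it.
Not all that is in view belongs to the job. Leave any black or yellow look-alike of the block_stop alone.

How it is judged:
By the outcome, as a careful person would: the job done as asked, in the order asked, and still so for the second after the job is handed in, with the robot touching nothing.
It also fails if it takes over 38 s, if anything falls off the work surface, if the arm or the gripper's body presses on something with over 40 N, if the wrist force passes 120 N, or if a joint passes its speed limit or range.

ROBOT

A 7-joint arm with a two-finger parallel gripper is mounted at the origin on a cart in front of the work surface, level with it; the furniture and walls round the work are solid. World frame = base frame: x ahead of the robot, y to its left, z up, the work surface at z = 0. Lengths are in m, angles in rad, forces in N, time in s.
With the tool pointing down it reaches from about 0.4 to 0.85 m from the base axis. Payload 4.5 kg.
Tool frame: the origin (TCP) lies between the finger pads, 19 mm behind the fingertips; this is the grasp point; z points along the fingers, y is the line along which they close (so a half turn about z gives the same grasp; the last joint's range is limited). The gripper opens to 88 mm and grips with 3 to 60 N. Pads are 18 mm wide; open, the fingers measure 123 mm over their backs; the gripper's body (75 mm by 187 mm) begins 45 mm behind the grasp point.
Start: joints at [-1.209, 0.689, -0.195, 1.565, 0.157, 0.902, -0.215], TCP at [0.201, 0.592, 0.257] pointing down, gripper open.
Joint ranges: [-3.01, 3.01], [-0.46, 2.08], [-1.47, 1.51], [0.13, 2.56], [-1, 4.14], [0.04, 2.09], [-2.66, 2.66]. Speed limits (rad/s): [2.57, 2.57, 3.14, 3.14, 3.14, 3.14, 3.14].

INTERFACE

Orientations are given as a unit quaternion [x, y, z, w].
In Python, from plant import r gives the robot as it stands.
- The arm moves only by the tool carry_out, never from a script. Its argument "rows" is a list of rows, each a list of 3 entries, a list of its own where there are three numbers: the shift along the tool's x, y, z in cm, then the turn, a rotation vector about the tool's x, y, z in degrees, then the closure, from 0 (fully open) to 1 (shut). A call has 1 to 12 rows; each row is the pose to reach, as a shift and turn from the pose commanded when the call began, along the tool's axes at that moment; what a row does not reach only later rows make up. A row lasts 1/10 s, in which the tool goes at most 50 mm and 8.59 degrees, less where a joint would pass 70% of its speed; a pose out of reach is approached as far as the arm can. A call with a gripper value outside its range is refused whole. The fingers move at their own pace and stop on an object; "newtons" is the grip in N (left out, the last holds). Time passes only in rows, so rows that repeat a pose let the fingers close. It gives the time, the measured TCP pose, the force, the opening and the grip force at its end, in the units of the state.
- r.get_state(): the state, without advancing time (a new reading comes with each control period).
- r.snapshot(name): name is "side" or "top" or "wrist"; returns a dict with "image" (384x512x3 uint8, red, green, blue), "fx", "fy", "cx", "cy" (pixels), "pose" (4x4, takes a point from camera to world coordinates). Camera axes: x right, y up, looking along -z (the intrinsics and any distortion apply to the point x, -y, -z); pixel columns grow to the right and rows downward; lengths in m; the calibration is good to about 2 mm. A picture is of the moment at which its call begins. There is no depth.
- r.finish_job(): hands the job in; it is judged then, once.
The state is a dict: "clock": time; "q": joint angles; "qd": joint speeds; "joint_torque": joint torques, N m; "tool_pos": TCP position; "eef_rot": TCP orientation; "contact_force": force on the tool from outside, world axes, zero at the start; "moment": the same for the moment, N m; "opening": opening from 0.0 (shut) to 1.0 (fully open); "finger_force": force on a finger pad.
Only numpy, scipy, OpenCV 4.12 (cv2) and the standard library are available. Lean on these libraries where they do the work, as an engineer would, in place of code of your own. Each camera call takes 0.05 s, during which the arm holds its last target. There are 200 camera calls.

## Working session

There is one attempt and no reset: what is moved stays moved. The work goes in short steps, Python scripts to look and compute and a tool call to move; the robot and the scene stay as the last step left them, time stands still between calls to the robot, and variables do not carry over. Pictures are saved under pics/ and viewed, at most 10 in all, crops included, and the job is handed in when it is done.

Besides the shell and the picture viewer there is one more tool, called by a JSON object that holds its "fn" and its "kwargs", one argument or row to a line. carry_out: Moves the arm, as the interface text tells. Its arguments: {"type":"object","properties":{"rows":{"type":"array"},"newtons":{"type":"number"}},"required":["rows"]}

```bash
ls; mkdir -p pics; python3 - <<'E'
from plant import r
import cv2,numpy as np
s=r.get_state();print({k:np.round(v,3) for k,v in s.items()})
for n in("top","side"):
    d=r.snapshot(n);cv2.imwrite(f"pics/{n}0.png",d["image"][:,:,::-1]);print(n,{k:(np.round(v,3).tolist()) for k,v in d.items() if k!="image"})
E
```

```text
pics
{'clock': np.float64(0.0), 'q': array([-1.209,  0.69 , -0.195,  1.566,  0.157,  0.903, -0.215]), 'qd': array([-0.001, -0.002, -0.   , -0.001,  0.002, -0.   ,  0.   ]), 'joint_torque': array([-0.0000e+00, -5.2755e+01, -1.2670e+00, -1.5342e+01, -5.3000e-02,
        7.0000e-03,  0.0000e+00]), 'tool_pos': array([0.201, 0.591, 0.257]), 'eef_rot': array([ 0.163,  0.987, -0.001, -0.   ]), 'contact_force': array([-0.183, -0.216, -0.788]), 'moment': array([-0.014,  0.017, -0.001]), 'finger_force': np.float64(0.0), 'opening': np.float64(0.999)}
top {'fx': 468.019, 'fy': 468.019, 'cx': 258.185, 'cy': 195.013, 'pose': [[-0.11, 0.973, -0.205, 0.149], [-0.994, -0.109, 0.017, -0.201], [-0.006, 0.206, 0.979, 1.264], [0.0, 0.0, 0.0, 1.0]]}
side {'fx': 384.442, 'fy': 384.442, 'cx': 260.124, 'cy': 189.188, 'pose': [[-0.953, -0.144, 0.266, 0.63], [0.302, -0.4, 0.866, 0.499], [-0.018, 0.905, 0.424, 0.425], [0.0, 0.0, 0.0, 1.0]]}
```

View pics/top0.png

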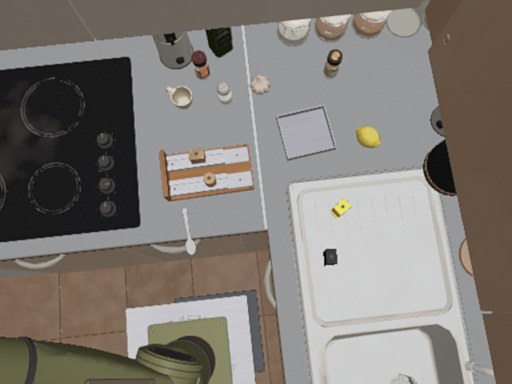

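View pics/side0.png

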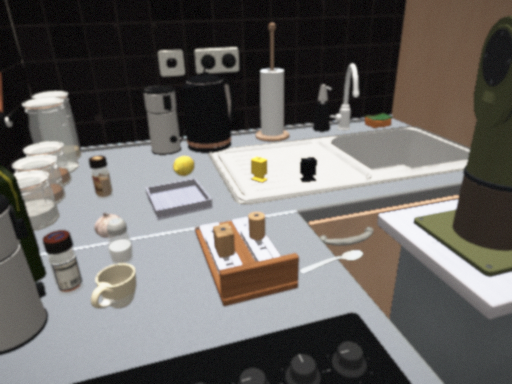

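The top view shows the guide at about (162–252, 147–200) with the fence on the left. The rectangular stop is near (197,156), the round stop near (209,179) and the tray near (306,133). The side view agrees; the yellow and black look-alikes are in the sink area.

```bash
cat > h.py <<'E'
import numpy as np,cv2
from plant import r
def ray(d,u,v,z):
    P=d["pose"];c=np.array([(u-d["cx"])/d["fx"],-(v-d["cy"])/d["fy"],-1])
    w=P[:3,:3]@c;o=P[:3,3];return o+w*(z-o[2])/w[2]
def proj(d,p):
    P=d["pose"];c=P[:3,:3].T@(np.asarray(p)-P[:3,3]);return d["cx"]-d["fx"]*c[0]/c[2],d["cy"]+d["fy"]*c[1]/c[2]
def comps(d,lo,hi,box,amin=20):
    x0,y0,x1,y1=box;h=cv2.cvtColor(d["image"],cv2.COLOR_RGB2HSV)
    m=np.zeros(h.shape[:2],np.uint8);m[y0:y1,x0:x1]=cv2.inRange(h,lo,hi)[y0:y1,x0:x1]
    return [c for c in cv2.findContours(m,cv2.RETR_EXTERNAL,cv2.CHAIN_APPROX_NONE)[0] if cv2.contourArea(c)>=amin]
E
python3 - <<'E'
from h import *
d=r.snapshot("top");im=d["image"]
c=im[95:215,145:345,::-1];cv2.imwrite("pics/c1.png",cv2.resize(c,None,fx=4,fy=4,interpolation=cv2.INTER_CUBIC))
h=cv2.cvtColor(im,cv2.COLOR_RGB2HSV)
for p in [(197,153),(197,160),(210,179),(165,175),(220,160),(306,133),(290,110),(230,175)]:print(p,im[p[1],p[0]],h[p[1],p[0]])
E
```

```text
(197, 153) [119 105  97] [ 11  47 119]
(197, 160) [90 71 51] [ 15 110  90]
(210, 179) [175 150 119] [ 17  82 175]
(165, 175) [147 106  70] [ 14 134 147]
(220, 160) [203 202 207] [126   6 207]
(306, 133) [171 170 178] [124  11 178]
(290, 110) [151 152 153] [105   3 153]
(230, 175) [201 201 206] [120   6 206]
```

View pics/c1.png

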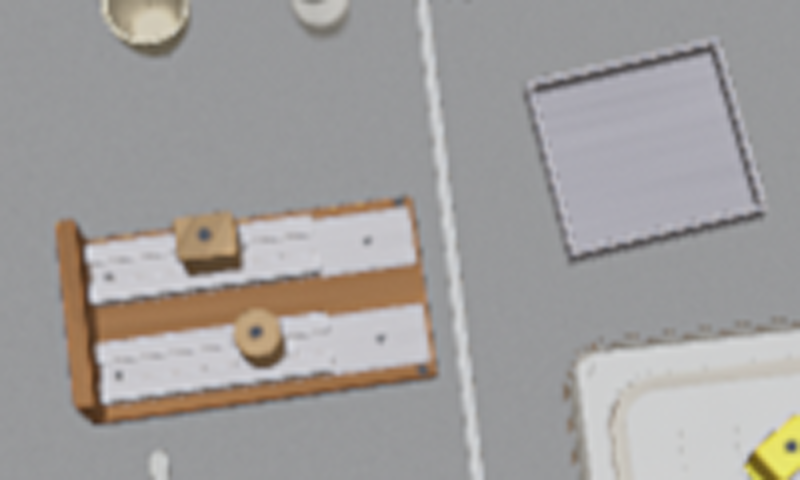

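The crop shows the block's top dot at about (204,234). The guide's open end runs from (410,200) to (436,375), and the tray rim corners are (528,85), (717,42), (764,210) and (572,262).

```bash
python3 - <<'E'
from h import *
d=r.snapshot("top")
q=lambda u,v,z:np.round(ray(d,145+(u-1.5)/4,95+(v-1.5)/4,z),4)
print("block",q(204,234,.064),"round",q(256,332,.064))
a,b,c,e=q(367,240,.02),q(108,277,.02),q(380,338,.02),q(118,376,.02)
print("screws",a,b,c,e)
for s,t in((a,b),(c,e)):
    v=t-s;print("track dir deg",np.degrees(np.arctan2(v[1],v[0])),np.linalg.norm(v))
f,g=q(410,200,.018),q(436,375,.018);v=f-g;print("open end",f,g,np.linalg.norm(v),np.degrees(np.arctan2(v[1],v[0]))+90)
f,g=q(68,220,.068),q(97,420,.068);print("fence",f,g)
T=[q(*p,.025) for p in((528,85),(717,42),(764,210),(572,262))]
print("tray",T,np.mean(T,0),[np.linalg.norm(T[i]-T[i-1]) for i in range(4)])
v=T[0]-T[3];print(np.degrees(np.arctan2(v[1],v[0])))
E
```

```text
block [ 0.5331 -0.068   0.064 ] round [ 0.462  -0.0966  0.064 ]
screws [ 0.5302 -0.1749  0.02  ] [0.5238 0.0052 0.02  ] [ 0.4598 -0.1767  0.02  ] [0.4532 0.0035 0.02  ]
track dir deg 92.03519574211235 0.18021367872611668
track dir deg 92.09757596304297 0.18032082519775688
open end [ 0.5563 -0.2075  0.018 ] [ 0.4302 -0.212   0.018 ] 0.12618026787101064 92.0437878122969
fence [0.5516 0.021  0.068 ] [0.4137 0.0114 0.068 ]
tray [array([ 0.6285, -0.2985,  0.025 ]), array([ 0.6454, -0.4345,  0.025 ]), array([ 0.5194, -0.4496,  0.025 ]), array([ 0.4973, -0.3133,  0.025 ])] [ 0.57265  -0.373975  0.025   ] [np.float64(0.1320321173048436), np.float64(0.1370460141704238), np.float64(0.12690157603434246), np.float64(0.13808004924680464)]
6.436036051815463
```

```bash
cat >> h.py <<'E'
from scipy.spatial.transform import Rotation as R
def to(x,y,z,yaw):  # yaw of tool y axis, degrees
    s=r.get_state();A=R.from_quat(s["eef_rot"])
    a=np.radians(yaw);Y=np.array([np.cos(a),np.sin(a),0]);Z=np.array([0,0,-1.]);B=R.from_matrix(np.c_[np.cross(Y,Z),Y,Z])
    print("t %.2f pos"%s["clock"],np.round(s["tool_pos"],4),"F",np.round(s["contact_force"],1),"open %.3f grip %.1f"%(s["opening"],s["finger_force"]))
    print("shift cm",np.round(A.inv().apply(np.array([x,y,z])-s["tool_pos"])*100,2),"turn",np.round((A.inv()*B).as_rotvec(degrees=True),2))
E
python3 -c "
from h import *
to(.5265,-.07,.18,92.05)
d=r.snapshot('top');q=lambda u,v,z:np.round(ray(d,145+(u-1.5)/4,95+(v-1.5)/4,z),4)
print(q(204,234,.084),q(256,332,.084))"
```

```text
t 0.20 pos [0.2011 0.5914 0.2569] F [ 0.1 -0.1 -0.1] open 0.999 grip 0.0
shift cm [-52.09 -52.14   7.75] turn [-6.000e-02 -1.000e-02 -2.082e+01]
[ 0.5267 -0.0702  0.084 ] [ 0.4568 -0.0983  0.084 ]
```

{"fn": "carry_out", "kwargs": {
  "rows": [
    [[-52.1, -52.1, 2], [0, 0, -20.8], 0],
    [[-52.1, -52.1, 2], [0, 0, -20.8], 0],
    [[-52.1, -52.1, 2], [0, 0, -20.8], 0],
    [[-52.1, -52.1, 2], [0, 0, -20.8], 0],
    [[-52.1, -52.1, 2], [0, 0, -20.8], 0],
    [[-52.1, -52.1, 2], [0, 0, -20.8], 0],
    [[-52.1, -52.1, 2], [0, 0, -20.8], 0],
    [[-52.1, -52.1, 4], [0, 0, -20.8], 0],
    [[-52.1, -52.1, 6], [0, 0, -20.8], 0],
    [[-52.1, -52.1, 7.7], [0, 0, -20.8], 0],
    [[-52.1, -52.1, 7.7], [0, 0, -20.8], 0],
    [[-52.1, -52.1, 7.7], [0, 0, -20.8], 0]
  ]
}}

```text
clock: 1.45
tool_pos: [0.4655, 0.0549, 0.2079]
eef_rot: [-0.018, 1.0, 0.0, 0.0]
contact_force: [0.0, 0.6, 0.7]
opening: 1.002
finger_force: 0.0
```

```bash
python3 -c "
from h import *
to(.5265,-.07,.16,92.05);print(np.round(r.get_state()['q'],2))"
```

```text
t 1.45 pos [0.4655 0.0549 0.2079] F [0.  0.6 0.7] open 1.002 grip 0.0
shift cm [ -5.65 -12.69   4.79] turn [ 0.02  0.04 -0.03]
[ 0.01  0.59 -0.34  2.07  0.37  0.54  1.  ]
```

{"fn": "carry_out", "kwargs": {
  "rows": [
    [[-5.6, -12.7, 4.8], [0, 0, 0], 0],
    [[-5.6, -12.7, 4.8], [0, 0, 0], 0],
    [[-5.6, -12.7, 4.8], [0, 0, 0], 0],
    [[-5.6, -12.7, 4.8], [0, 0, 0], 0],
    [[-5.6, -12.7, 4.8], [0, 0, 0], 0],
    [[-5.6, -12.7, 4.8], [0, 0, 0], 0]
  ]
}}

```text
clock: 2.05
tool_pos: [0.5249, -0.0666, 0.1604]
eef_rot: [-0.019, 1.0, 0.001, 0.0]
contact_force: [-0.4, 1.6, -0.2]
opening: 0.998
finger_force: 0.0
```

```bash
python3 -c "
from h import *
to(.5265,-.07,.064,92.05);print(np.round(r.get_state()['q'],2))
d=r.snapshot('wrist');cv2.imwrite('pics/w1.png',d['image'][:,:,::-1]);print(np.round(d['pose'],3))
print(proj(d,(.5267,-.0702,.084)))"
```

```text
t 2.05 pos [ 0.5249 -0.0666  0.1604] F [-0.4  1.6 -0.2] open 0.998 grip 0.0
shift cm [-0.14 -0.36  9.64] turn [0.07 0.01 0.08]
[ 0.25  0.73 -0.34  1.94  0.44  0.55  1.22]
[[-0.037 -0.946 -0.321  0.44 ]
 [ 0.999 -0.034 -0.014 -0.07 ]
 [ 0.002 -0.322  0.947  0.288]
 [ 0.     0.     0.     1.   ]]
(np.float64(244.7191989909241), np.float64(223.1299029023641))
```

View pics/w1.png

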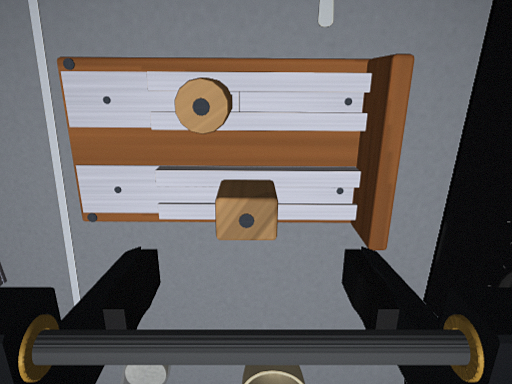

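The wrist view shows the block's dot at (246,220), within 3 px of the predicted spot, and both fingers clear it. I'll descend and grip along the track.

{"fn": "carry_out", "kwargs": {
  "rows": [
    [[-0.1, -0.3, 3], [0, 0, 0], 0],
    [[-0.1, -0.3, 6], [0, 0, 0], 0],
    [[-0.1, -0.3, 8], [0, 0, 0], 0],
    [[-0.1, -0.3, 9.6], [0, 0, 0], 0],
    [[-0.1, -0.3, 9.6], [0, 0, 0], 0],
    [[-0.1, -0.3, 9.6], [0, 0, 0], 0]
  ]
}}

```text
clock: 2.7
tool_pos: [0.5264, -0.0699, 0.0647]
eef_rot: [-0.019, 1.0, 0.0, 0.0]
contact_force: [-0.0, 0.6, 1.2]
opening: 1.002
finger_force: 0.0
```

{"fn": "carry_out", "kwargs": {
  "rows": [
    [[0, 0, 0], [0, 0, 0], 0.3],
    [[0, 0, 0], [0, 0, 0], 0.4],
    [[0, 0, 0], [0, 0, 0], 0.5],
    [[0, 0, 0], [0, 0, 0], 0.6],
    [[0, 0, 0], [0, 0, 0], 0.8],
    [[0, 0, 0], [0, 0, 0], 1],
    [[0, 0, 0], [0, 0, 0], 1],
    [[0, 0, 0], [0, 0, 0], 1]
  ],
  "newtons": 20
}}

```text
clock: 3.5
tool_pos: [0.5263, -0.0711, 0.0641]
eef_rot: [-0.018, 1.0, 0.0, 0.0]
contact_force: [-1.1, 0.2, 1.4]
opening: 0.452
finger_force: 20.0
```

```bash
python3 -c "
from h import *
to(.5265,-.07,.0655,92.05)
to(.5265+.113*.0358,-.07-.113,.0655,92.05)
d=r.snapshot('top');h=cv2.cvtColor(d['image'],cv2.COLOR_RGB2HSV)"
```

```text
t 3.50 pos [ 0.5263 -0.0711  0.0641] F [-1.1  0.2  1.4] open 0.452 grip 20.0
shift cm [-0.03  0.11 -0.14] turn [ 0.01  0.   -0.03]
t 3.50 pos [ 0.5263 -0.0711  0.0641] F [-1.1  0.2  1.4] open 0.452 grip 20.0
shift cm [ -0.03 -11.19  -0.14] turn [ 0.01  0.   -0.03]
```

{"fn": "carry_out", "kwargs": {
  "rows": [
    [[0, -0.5, -0.1], [0, 0, 0], 1],
    [[0, -1.5, -0.1], [0, 0, 0], 1],
    [[0, -2.5, -0.1], [0, 0, 0], 1],
    [[0, -3.5, -0.1], [0, 0, 0], 1],
    [[0, -4.5, -0.1], [0, 0, 0], 1],
    [[0, -5.5, -0.1], [0, 0, 0], 1]
  ]
}}

```text
clock: 4.15
tool_pos: [0.5281, -0.1275, 0.0651]
eef_rot: [-0.017, 1.0, -0.0, -0.0]
contact_force: [0.2, 0.1, -0.2]
opening: 0.448
finger_force: 20.0
```

{"fn": "carry_out", "kwargs": {
  "rows": [
    [[0, -1, 0], [0, 0, 0], 1],
    [[0, -2, 0], [0, 0, 0], 1],
    [[0, -3, 0], [0, 0, 0], 1],
    [[0, -4, 0], [0, 0, 0], 1],
    [[0, -5, 0], [0, 0, 0], 1],
    [[0, -5.7, 0], [0, 0, 0], 1],
    [[0, -5.7, 0], [0, 0, 0], 1],
    [[0, -5.7, 0], [0, 0, 0], 1]
  ]
}}

```text
clock: 4.95
tool_pos: [0.5302, -0.1829, 0.0651]
eef_rot: [-0.018, 1.0, 0.0, 0.0]
contact_force: [-0.4, 1.0, -0.5]
opening: 0.451
finger_force: 20.0
```

```bash
python3 -c "
from h import *
to(.53,-.182,.13,92.05)
d=r.snapshot('side');cv2.imwrite('pics/s2.png',cv2.resize(d['image'][170:330,130:380,::-1],None,fx=3,fy=3,interpolation=cv2.INTER_CUBIC))"
```

```text
t 4.95 pos [ 0.5302 -0.1829  0.0651] F [-0.4  1.  -0.5] open 0.451 grip 20.0
shift cm [ 0.02  0.09 -6.49] turn [ 0.03  0.01 -0.03]
```

View pics/s2.png

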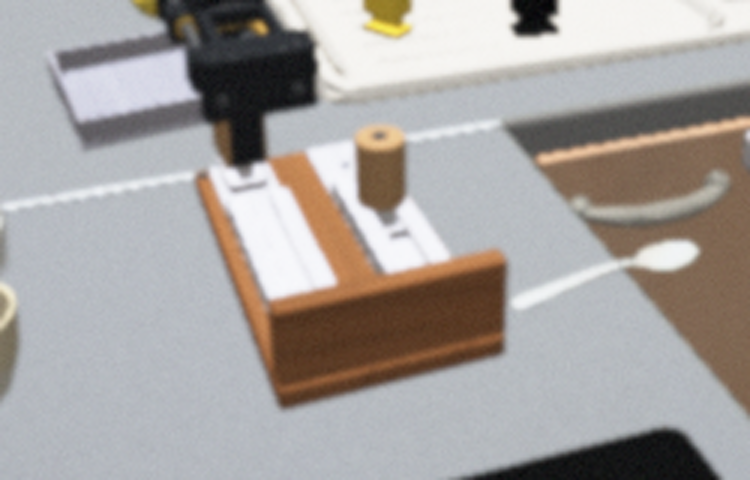

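The block is at the open end, with its foot visible beyond the lips at about (247,180), and the round stop hasn't moved. Now I'll lift it.

{"fn": "carry_out", "kwargs": {
  "rows": [
    [[0, 0, -0.5], [0, 0, 0], 1],
    [[0, 0, -1.5], [0, 0, 0], 1],
    [[0, 0, -3], [0, 0, 0], 1],
    [[0, 0, -5], [0, 0, 0], 1],
    [[0, 0, -6.5], [0, 0, 0], 1],
    [[0, 0, -6.5], [0, 0, 0], 1],
    [[0, 0, -6.5], [0, 0, 0], 1]
  ]
}}

```text
clock: 5.7
tool_pos: [0.5303, -0.1831, 0.1305]
eef_rot: [-0.018, 1.0, -0.0, 0.0]
contact_force: [-1.0, 0.2, -1.0]
opening: 0.456
finger_force: 20.0
```

```bash
python3 -c "
from h import *
to(.573,-.374,.13,92.05);print(np.round(r.get_state()['q'],2))"
```

```text
t 5.70 pos [ 0.5303 -0.1831  0.1305] F [-1.   0.2 -1. ] open 0.456 grip 20.0
shift cm [ -3.59 -19.23   0.05] turn [-0.01  0.04 -0.02]
[ 0.46  0.81 -0.36  1.86  0.5   0.56  1.38]
```

{"fn": "carry_out", "kwargs": {
  "rows": [
    [[-0.4, -2, 0], [0, 0, 0], 1],
    [[-1, -5, 0], [0, 0, 0], 1],
    [[-1.6, -8, 0], [0, 0, 0], 1],
    [[-2.2, -11, 0], [0, 0, 0], 1],
    [[-2.8, -14, 0], [0, 0, 0], 1],
    [[-3.3, -17, 0], [0, 0, 0], 1],
    [[-3.6, -19.2, 0], [0, 0, 0], 1],
    [[-3.6, -19.2, 0], [0, 0, 0], 1],
    [[-3.6, -19.2, 0], [0, 0, 0], 1]
  ]
}}

```text
clock: 6.6
tool_pos: [0.5723, -0.3727, 0.1288]
eef_rot: [-0.018, 1.0, 0.001, -0.001]
contact_force: [-0.6, 0.0, -0.6]
opening: 0.453
finger_force: 20.0
```

```bash
python3 -c "
from h import *
to(.573,-.374,.05,92.05);print(np.round(r.get_state()['q'],2))
d=r.snapshot('wrist');cv2.imwrite('pics/w2.png',d['image'][:,:,::-1])
for n in('top','side'):
  d=r.snapshot(n);print(n,[np.round(proj(d,(.573,-.374,z))) for z in (.004,.16)])
  cv2.imwrite('pics/%s3.png'%n,d['image'][:,:,::-1])
"
```

```text
t 6.60 pos [ 0.5723 -0.3727  0.1288] F [-0.6  0.  -0.6] open 0.453 grip 20.0
shift cm [-0.08 -0.15  7.88] turn [ 0.11 -0.1  -0.04]
[ 0.73  0.95 -0.44  1.46  0.48  0.84  1.73]
top [array([305., 134.]), array([311., 113.])]
side [array([178., 199.]), array([171., 138.])]
```

View pics/w2.png

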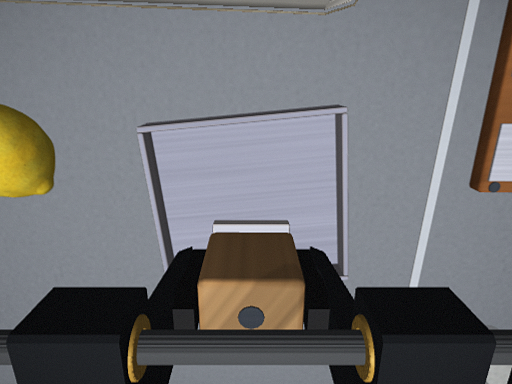

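The block is held upright over the tray: its top dot is at (250,317) and the tray's walls are visible around it. Now I'll lower it slowly.

{"fn": "carry_out", "kwargs": {
  "rows": [
    [[0, -0.1, 1.5], [0, 0, 0], 1],
    [[0, -0.1, 3], [0, 0, 0], 1],
    [[0, -0.1, 4.5], [0, 0, 0], 1],
    [[0, -0.1, 5.8], [0, 0, 0], 1],
    [[0, -0.1, 6.8], [0, 0, 0], 1],
    [[0, -0.1, 7.4], [0, 0, 0], 1],
    [[0, -0.1, 7.6], [0, 0, 0], 1],
    [[0, -0.1, 7.6], [0, 0, 0], 1]
  ]
}}

```text
clock: 7.55
tool_pos: [0.5731, -0.3747, 0.054]
eef_rot: [-0.018, 1.0, 0.0, 0.0]
contact_force: [0.3, 0.4, -0.5]
opening: 0.449
finger_force: 20.0
```

{"fn": "carry_out", "kwargs": {
  "rows": [
    [[0, 0, 0.1], [0, 0, 0], 1],
    [[0, 0, 0.2], [0, 0, 0], 1],
    [[0, 0, 0.2], [0, 0, 0], 1],
    [[0, 0, 0.2], [0, 0, 0], 1]
  ]
}}

```text
clock: 7.95
tool_pos: [0.5731, -0.3748, 0.0523]
eef_rot: [-0.018, 1.0, -0.0, 0.0]
contact_force: [0.1, 0.5, -1.0]
opening: 0.451
finger_force: 20.0
```

{"fn": "carry_out", "kwargs": {
  "rows": [
    [[0, 0, 0.1], [0, 0, 0], 1],
    [[0, 0, 0.2], [0, 0, 0], 1],
    [[0, 0, 0.3], [0, 0, 0], 1],
    [[0, 0, 0.3], [0, 0, 0], 1],
    [[0, 0, 0.3], [0, 0, 0], 1]
  ]
}}

```text
clock: 8.45
tool_pos: [0.573, -0.3747, 0.049]
eef_rot: [-0.018, 1.0, 0.0, -0.0]
contact_force: [-0.3, 0.4, -0.9]
opening: 0.45
finger_force: 20.0
```

{"fn": "carry_out", "kwargs": {
  "rows": [
    [[0, 0, 0.05], [0, 0, 0], 1],
    [[0, 0, 0.1], [0, 0, 0], 1],
    [[0, 0, 0.1], [0, 0, 0], 1]
  ]
}}

```text
clock: 8.75
tool_pos: [0.5731, -0.3748, 0.0482]
eef_rot: [-0.018, 1.0, -0.0, 0.0]
contact_force: [0.9, -0.3, 0.1]
opening: 0.451
finger_force: 20.0
```

{"fn": "carry_out", "kwargs": {
  "rows": [
    [[0, 0, 0.05], [0, 0, 0], 1],
    [[0, 0, 0.1], [0, 0, 0], 1],
    [[0, 0, 0.1], [0, 0, 0], 1]
  ]
}}

```text
clock: 9.05
tool_pos: [0.5731, -0.3747, 0.0482]
eef_rot: [-0.018, 1.0, -0.0, 0.0]
contact_force: [-2.8, 0.5, 7.2]
opening: 0.456
finger_force: 20.0
```

The upward force of 7 N shows the foot is on the tray floor. I'll release it gently and retreat straight up.

{"fn": "carry_out", "kwargs": {
  "rows": [
    [[0, 0, 0], [0, 0, 0], 0.54],
    [[0, 0, 0], [0, 0, 0], 0.5],
    [[0, 0, 0], [0, 0, 0], 0.4],
    [[0, 0, 0], [0, 0, 0], 0.3],
    [[0, 0, 0], [0, 0, 0], 0.3],
    [[0, 0, 0], [0, 0, 0], 0.3]
  ]
}}

```text
clock: 9.65
tool_pos: [0.573, -0.3747, 0.047]
eef_rot: [-0.018, 1.0, 0.0, -0.0]
contact_force: [-0.8, 0.1, -0.8]
opening: 0.701
finger_force: 0.0
```

{"fn": "carry_out", "kwargs": {
  "rows": [
    [[0, 0, -0.5], [0, 0, 0], 0.3],
    [[0, 0, -1.5], [0, 0, 0], 0.3],
    [[0, 0, -3], [0, 0, 0], 0.3],
    [[0, 0, -5], [0, 0, 0], 0.3],
    [[0, 0, -7], [0, 0, 0], 0.3],
    [[0, 0, -9], [0, 0, 0], 0.3],
    [[0, 0, -9], [0, 0, 0], 0.3],
    [[0, 0, -9], [0, 0, 0], 0.3]
  ]
}}

```text
clock: 10.45
tool_pos: [0.5732, -0.375, 0.138]
eef_rot: [-0.018, 1.0, -0.0, 0.001]
contact_force: [-0.4, 0.4, -0.5]
opening: 0.696
finger_force: 0.0
```

```bash
python3 -c "
from h import *
to(.573,-.374,.13,92.05)
a=r.snapshot('wrist')['image'];b=r.snapshot('side')['image']
cv2.imwrite('pics/f.png',cv2.resize(np.hstack([a,b])[:,:,::-1],(800,300)))"
```

```text
t 10.45 pos [ 0.5732 -0.375   0.138 ] F [-0.4  0.4 -0.5] open 0.696 grip 0.0
shift cm [0.01 0.1  0.8 ] turn [-0.05  0.07 -0.04]
```

View pics/f.png

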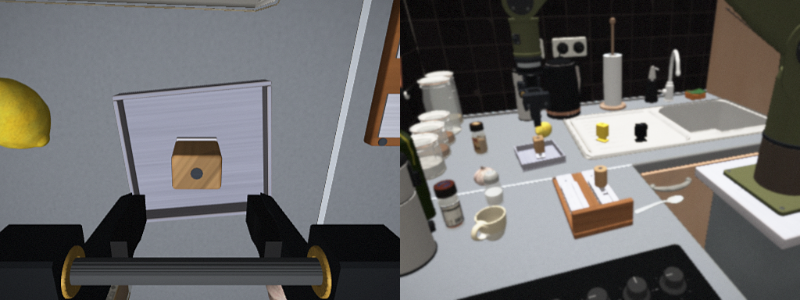

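The block stands upright mid-tray (dot at (196,173) on the left, block at (538,145) on the right). The round stop is still in its track at (600,177), and the gripper is clear.

```bash
python3 -c "
from plant import r
print(r.finish_job())"
```

```text
the job is handed in; nothing more can be done
None
```

The rectangular stop was slid to the guide's open end, lifted off and set down gently, and it now stands upright on its foot in the steel tray; the round stop is still in its track, and the job was handed in at about 10.5 s.

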